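Put the display samples back on their own cartons

ROBOT

A 7-joint arm with a two-finger parallel gripper is mounted at the origin on the work surface. World frame = base frame: x ahead of the robot, y to its left, z up, the work surface at z = 0. Lengths are in m, angles in rad, forces in N, time in s.
With the tool pointing down it reaches from about 0.4 to 0.925 m from the base axis. Payload 4.1 kg.
Tool frame: the origin (TCP) lies on the mounting face of the last link; the fingertips stand 173 mm ahead of it and the grasp point (between the pads) lies 155 mm ahead of it; z points along the fingers, y is the line along which they close (so a half turn about z gives the same grasp; the last joint's range is limited). The gripper opens to 85 mm and grips with 20 to 120 N. Pads are 22 mm wide; open, the fingers measure 114 mm over their backs; the gripper's body (76 mm by 85 mm) begins 54 mm behind the grasp point. The pads swing forward as they close: fully open they stand 13 mm farther back than shut.
Start: joints at [1.039, 0.398, 0.045, 1.537, -0.019, 1.207, -0.051], TCP at [0.273, -0.59, 0.405] pointing down, gripper open.
Joint ranges: [-2.82, 2.82], [-0.49, 2.23], [-1.37, 1.46], [0, 2.46], [-1.36, 4.5], [0.23, 2], [-2.94, 2.94]. Speed limits (rad/s): [2.57, 2.57, 3.14, 3.14, 3.14, 3.14, 3.14].

INTERFACE

Orientations are given as a unit quaternion [w, x, y, z].
In Python, from workcell import * gives the robot as it stands.
- The arm moves only by the shell command python3 -m handwheel 'ROWS' [FORCE]. ROWS is JSON, a list that holds one entry, the list of rows, each a list of 7 numbers: the shift along the tool's x, y, z scaled (see below), then the turn, a rotation vector about the tool's x, y, z scaled (see below), then the opening, from 0 (shut) to 1 (fully open). In form: [[[x, y, z, ax, ay, az, fingers], ...]]. A call has 1 to 12 rows; each row shifts and turns the commanded pose from where the row before left it, along the tool's axes as they then stand; what a row does not reach is not made up. The controller multiplies each number of a shift by 25 mm and each number of a turn by 0.12 rad. A row lasts 1/12 s, in which the tool goes at most 41.7 mm and 7.16 degrees, less where a joint would pass 70% of its speed; a pose out of reach is approached as far as the arm can. A call with a number of a shift or a turn outside -1 to 1 is refused whole. A call with a gripper value outside its range is refused whole. The fingers move at their own pace and stop on an object; FORCE is the grip in N (left out, the last holds). Time passes only in rows, so rows that do not move let the fingers close. It gives the time, the measured TCP pose, the force, the opening and the grip force at its end, in the units of the state.
- observe(): the state, without advancing time (a new reading comes with each control period).
- capture(name): name is "scene" or "top" or "wrist"; returns a dict with "frame" (480x640x3 uint8, red, green, blue), "mtx" (3x3 intrinsics, pixels), "world_from_camera" (4x4, takes a point from camera to world coordinates). Camera axes: x right, y down, z forward; pixel columns grow to the right and rows downward; lengths in m; the calibration is good to about 2 mm. A picture is of the moment at which its call begins. There is no depth.
- hand_in(): hands the job in; it is judged then, once.
Trained networks look in a picture, given as the dict that the camera call returned (one of the last four; its "shot" number tells which), for a name from the list of things; names that differ only in an ending like _2 or _b are one class to them, and where a whole thing is asked for, a point or a joint stands for the part that bears it (a point fixed in the world has none). Each returns a list of dicts, best first, with "conf" (0 to 1); they miss things now and then, are a little off and sometimes report something else, mostly with a low value. They report only what shows in the picture. A call takes as long as a camera call.
- cut_out(query, picture): "region" (480x640 bool, what is visible of it) and "rect" ([left, top, right, bottom] in pixels, round what is visible of it).
The state is a dict: "time": time; "qpos": joint angles; "joint_vel": joint speeds; "tau": joint torques, N m; "tool_pos": TCP position; "eef_rot": TCP orientation; "force": force on the tool from outside, world axes, zero at the start; "moment": the same for the moment, N m; "finger_gap": opening from 0.0 (shut) to 1.0 (fully open); "finger_force": force on a finger pad.
Only numpy, scipy, OpenCV 4.12 (cv2) and the standard library are available. Lean on these libraries where they do the work, as an engineer would, in place of code of your own. Each camera call takes 0.05 s, during which the arm holds its last target. There are 200 camera calls.

TASK

Each stock carton on the counter carries one sample on its closed flap, but the four samples have got mixed up and every one stands on the wrong carton. Change them round, with the empty cork mat as a free spot on the way, so that each sample stands in the middle of the closed flap of the carton that holds its own kind, right side up as it stood before. Set the pieces down gently rather than dropping them, and leave the glass test lamp standing where it is.

Things in the scene. Friction and masses are not known exactly. Their poses are not given: they have to be found in the camera images.
- socket: Sample: round black surface-mounted socket outlet, a flat drum 48 mm across and 30 mm high with a round well and two contact holes in its top. Loose, 50 to 140 g. Origin: centre of its underside, z up as it stands.
- holder: Sample: white porcelain lampholder standing on its mouth: a skirt 40 mm across up to 28 mm high, above it a 33 mm neck up to 42 mm, then a brass nipple 15 mm across on top; 58 mm high in all. Loose, 50 to 140 g. Origin: centre of its underside, z up as it stands.
- switch: Sample: white square surface-mounted wall switch, 46 x 46 mm, the square body 22 mm high, with a low plate and rocker on top; 30 mm high in all. Loose, 50 to 140 g. Origin: centre of its underside, z up as it stands.
- connector: Sample: black appliance connector lying flat: a rounded block 48 mm long (x from -29 to +19 mm), 34 mm wide (y) and 26 mm high, tapering into a thin rubber cable sleeve that ends at x = +41 mm; grip it across its 34 mm width. x runs along it towards the sleeve. Loose, 50 to 140 g. Origin: on its underside, 5 mm from the block's middle towards the sleeve; z up as it lies.
- carton_socket: Fixed cardboard carton, 115 mm wide, 65 mm high. Its open rear part (x +45 to +150 mm, then a hanging flap) shows four round black socket outlets, just below the rim. Its front part (x -45 to +45 mm) is covered by the closed flap, level, top 65 mm above the counter, where a sample stands. Origin: on the counter under the middle of the closed flap; x towards the stock, z up.
- carton_holder: Fixed cardboard carton, 115 mm wide, 65 mm high. Its open rear part (x +45 to +150 mm, then a hanging flap) shows four white porcelain lampholders, nipples up, just below the rim. Its front part (x -45 to +45 mm) is covered by the closed flap, level, top 65 mm above the counter, where a sample stands. Origin: on the counter under the middle of the closed flap; x towards the stock, z up.
- carton_switch: Fixed cardboard carton, 115 mm wide, 65 mm high. Its open rear part (x +45 to +150 mm, then a hanging flap) shows four square white wall switches, just below the rim. Its front part (x -45 to +45 mm) is covered by the closed flap, level, top 65 mm above the counter, where a sample stands. Origin: on the counter under the middle of the closed flap; x towards the stock, z up.
- carton_connector: Fixed cardboard carton, 115 mm wide, 65 mm high. Its open rear part (x +45 to +150 mm, then a hanging flap) shows three long black appliance connectors side by side, just below the rim. Its front part (x -45 to +45 mm) is covered by the closed flap, level, top 65 mm above the counter, where a sample stands. Origin: on the counter under the middle of the closed flap; x towards the stock, z up.
- mat: Square cork mat lying fixed and empty on the counter among the cartons, 120 x 120 mm, 4 mm thick: the free spot. Origin: centre of its underside.
- test_lamp: Test lamp: clear glass bulb upright in a round white porcelain base, 68 mm across, 137 mm high, loose, standing on the counter between the robot and the cartons. Not part of the job. Origin: centre of its underside.

How it is judged:
By the outcome, as a careful person would: the job done as asked, in the order asked, and still so for the second after the job is handed in, with the robot touching nothing.
It also fails if it takes over 138 s, if anything falls off the work surface, if the arm or the gripper's body presses on something with over 40 N, if the wrist force passes 120 N, or if a joint passes its speed limit or range.

## Working session

There is one attempt and no reset: what is moved stays moved. The work goes in short steps, Python scripts to look and compute and a shell command to move; the robot and the scene stay as the last step left them, time stands still between calls to the robot, and variables do not carry over. Pictures are saved under pics/ and viewed, at most 14 in all, crops included, and the job is handed in when it is done.

```bash
mkdir -p pics; ls; python3 - <<'E'
from workcell import *
import cv2
s=observe();print(s)
for n in("scene","top"):
    c=capture(n);cv2.imwrite(f"pics/{n}0.png",c["frame"][:,:,::-1]);print(n,c["mtx"].tolist(),c["world_from_camera"].round(3).tolist(),c["shot"])
    if n=="top":
        for q in["socket","holder","switch","connector","carton_socket","carton_holder","carton_switch","carton_connector","mat","test_lamp"]:
            print(q,[(round(d["conf"],2),[round(float(v)) for v in d["rect"]]) for d in cut_out(q,c)[:5]])
E
```

```text
pics
{'time': 0.0, 'qpos': array([ 1.03901156,  0.39920916,  0.04508263,  1.53787809, -0.01868576,
        1.20688875, -0.05075   ]), 'joint_vel': array([ 0.00062359,  0.00130516, -0.00036485, -0.00067487,  0.00034739,
       -0.00062474,  0.00114438]), 'tau': array([-2.56761865e-05, -4.75118494e+01,  1.36484262e+00, -2.54215604e+01,
        1.16259625e-02,  9.41049453e-03,  2.78331078e-05]), 'tool_pos': array([ 0.2725035 , -0.58979956,  0.40365388]), 'eef_rot': array([-9.36397729e-04,  9.76675527e-01,  2.14718308e-01, -2.92177682e-04]), 'force': array([ 0.41046855, -0.18220688,  0.39165532]), 'moment': array([ 0.01696855, -0.04348632,  0.0452548 ]), 'finger_force': 0.0, 'finger_gap': 1.0048605682112455}
scene [[545.0111986851814, 0.0, 323.9327625542851], [0.0, 545.0111986851814, 230.5994357833549], [0.0, 0.0, 1.0]] [[0.432, 0.752, -0.498, 1.025], [0.902, -0.351, 0.252, -0.252], [0.015, -0.557, -0.83, 0.934], [0.0, 0.0, 0.0, 1.0]] 1
top [[468.522074523624, 0.0, 318.27704117451333], [0.0, 468.522074523624, 244.2163697207819], [0.0, 0.0, 1.0]] [[-0.01, -0.998, 0.055, 0.483], [-1.0, 0.01, 0.001, 0.004], [-0.001, -0.055, -0.998, 1.074], [0.0, 0.0, 0.0, 1.0]] 2
socket [(0.64, [314, 208, 337, 235])]
holder [(0.86, [129, 264, 155, 280])]
switch [(0.68, [489, 261, 519, 288])]
connector [(0.63, [215, 214, 232, 249])]
carton_socket [(0.8, [453, 196, 526, 296])]
carton_holder []
carton_switch [(0.74, [214, 216, 232, 248]), (0.7, [300, 142, 358, 244]), (0.49, [453, 196, 525, 295]), (0.2, [130, 263, 152, 279])]
carton_connector [(0.7, [113, 199, 180, 299]), (0.36, [454, 196, 525, 296])]
mat [(0.92, [383, 198, 436, 249]), (0.63, [297, 143, 355, 244])]
test_lamp [(0.64, [318, 279, 347, 306])]
```

View pics/top0.png

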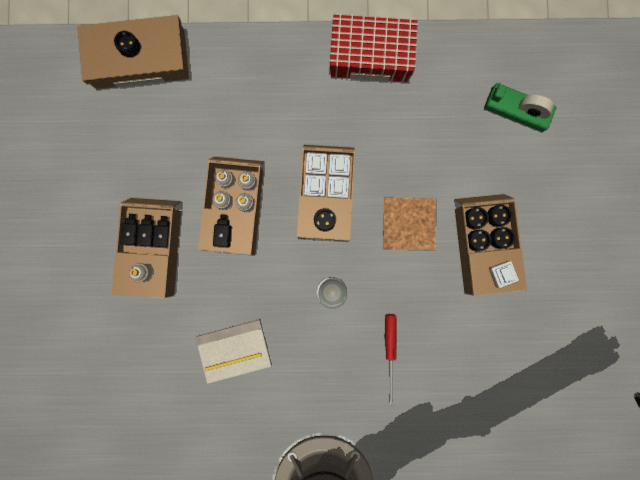

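View pics/scene0.png

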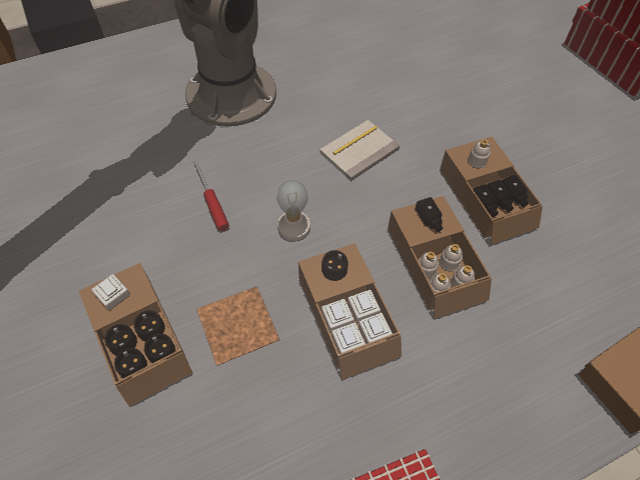

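The top view shows, left to right: the connector carton (holder at 139,272), the holder carton (connector at 222,233), the switch carton (socket at 325,219), the mat (410,223) and the socket carton (switch at 504,274). The lamp is at (332,292). So this is two swaps. I'll enlarge the view to get the corner points.

```bash
python3 - <<'E'
import cv2
im=cv2.imread("pics/top0.png")
for n,(x0,y0,x1,y1) in dict(L=(105,150,275,304),R=(295,135,535,304)).items():
    f=4.4 if n=="L" else 3.3
    c=cv2.resize(im[y0:y1,x0:x1],None,fx=f,fy=f,interpolation=cv2.INTER_CUBIC)
    for x in range((x0//20+1)*20,x1,20):
        cv2.line(c,(int((x+.5-x0)*f),0),(int((x+.5-x0)*f),5),(0,0,255),1);cv2.putText(c,str(x),(int((x-x0)*f)-10,16),0,.4,(0,0,255),1)
    for y in range((y0//20+1)*20,y1,20):
        cv2.line(c,(0,int((y+.5-y0)*f)),(5,int((y+.5-y0)*f)),(0,0,255),1);cv2.putText(c,str(y),(6,int((y-y0)*f)+4),0,.4,(0,0,255),1)
    cv2.imwrite(f"pics/crop{n}.png",c);print(c.shape)
E
```

```text
(678, 748, 3)
(558, 792, 3)
```

View pics/cropL.png

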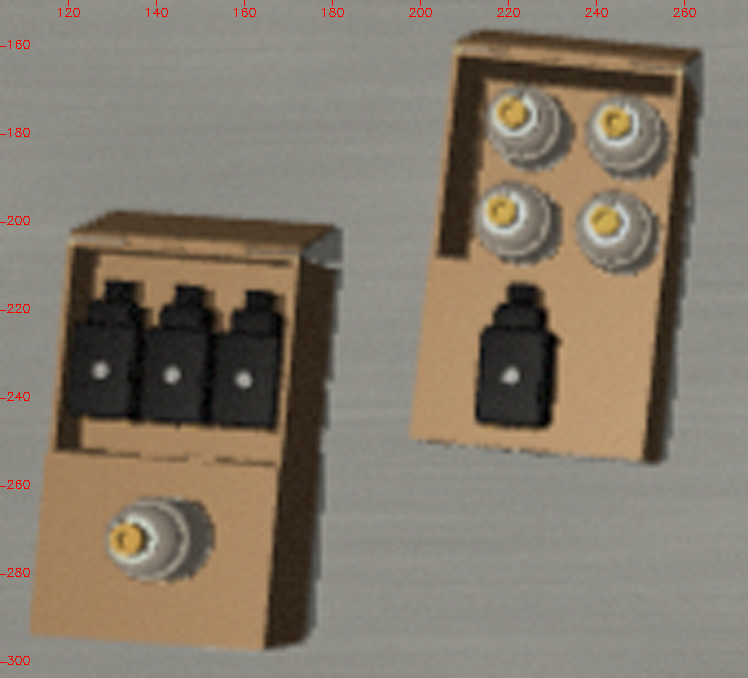

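View pics/cropR.png

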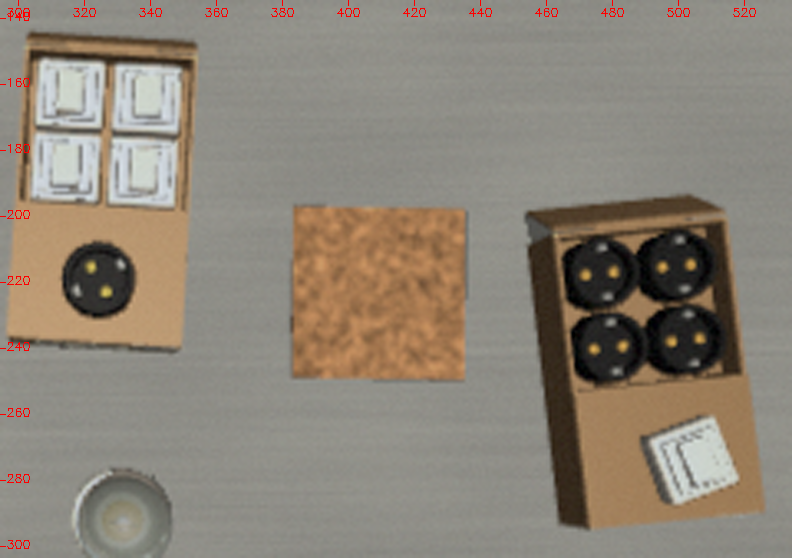

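The cartons, mat and samples are clear in both crops. I'm reading corner pixels from them and fitting poses.

```bash
cat > h.py <<'E'
import numpy as np
from scipy.optimize import least_squares
from scipy.spatial.transform import Rotation as R
def world(c,px,z):
    px=np.atleast_2d(np.asarray(px,float)); T=np.asarray(c["world_from_camera"])
    d=np.c_[px,np.ones(len(px))]@np.linalg.inv(c["mtx"]).T@T[:3,:3].T
    return T[:3,3]+d*((z-T[2,3])/d[:,2])[:,None]
def proj(c,P):
    T=np.asarray(c["world_from_camera"]); q=(np.atleast_2d(P)-T[:3,3])@T[:3,:3]@np.asarray(c["mtx"]).T
    return q[:,:2]/q[:,2:]
def fit(c,px,loc,x0):
    loc=np.asarray(loc,float)
    def P(v):
        w=loc.copy(); C,S=np.cos(v[2]),np.sin(v[2]); w[:,:2]=loc[:,:2]@np.array([[C,S],[-S,C]])+v[:2]; return w
    r=least_squares(lambda v:(proj(c,P(v))-px).ravel(),x0); return r.x,np.sqrt(np.mean(r.fun**2))
E
python3 - <<'E'
from workcell import *
from h import *
c=capture("top")
L=lambda *p:[(x/4.4+104.5,y/4.4+149.5) for x,y in p]
Rr=lambda *p:[(x/3.3+294.5,y/3.3+134.5) for x,y in p]
box=[(.15,.0575,.065),(.15,-.0575,.065),(-.045,.0575,.065),(-.045,-.0575,.065)]
for n,p in dict(connector=L((72,243),(297,256),(30,632),(265,648)),holder=L((457,50),(682,68),(410,438),(643,460)),
  switch=Rr((28,50),(194,58),(6,339),(180,349)),socket=Rr((555,236),(725,218),(588,526),(764,510))).items():
    v,e=fit(c,np.array(p),box,world(c,p[2],.065)[0]*[1,1,0]); print("carton",n,v.round(4),round(e,2))
m=.06
print("mat",fit(c,np.array(Rr((292,207),(467,209),(291,379),(465,380))),[(m,m,.004),(m,-m,.004),(-m,m,.004),(-m,-m,.004)],[.5,-.2,0]))
b=.091
print("conn",fit(c,np.array(L((484,330),(553,335),(476,418),(550,427))),[(.019,.017,b),(.019,-.017,b),(-.029,.017,b),(-.029,-.017,b)],[.5,.2,0]))
print("holder",world(c,L((128,539)),.123)); print("socket",world(c,Rr((98,279)),.095))
print("switch",world(c,Rr((676,504),(738,468),(712,415)),.087), "lampbase",world(c,[(332,293)],.02))
w=capture("wrist");print(w["mtx"].round(1).tolist());T=w["world_from_camera"]
s=observe();q=s["eef_rot"];Rt=R.from_quat([q[1],q[2],q[3],q[0]]);print("cam in tool",Rt.inv().apply(T[:3,3]-s["tool_pos"]).round(4),(Rt.inv().as_matrix()@T[:3,:3]).round(3).tolist(),Rt.as_matrix().round(3).tolist())
E
```

```text
carton connector [ 0.4767  0.3891 -0.0809] 0.66
carton holder [ 0.569   0.2032 -0.106 ] 0.43
carton switch [ 0.5939 -0.0079 -0.0701] 0.74
carton socket [ 0.4761 -0.3783  0.0911] 0.68
mat (array([ 0.58747396, -0.20410716, -0.02407565]), np.float64(0.27052359315612096))
conn (array([ 0.56291069,  0.20767225, -0.07606208]), np.float64(0.8720913461959169))
holder [[0.48259962 0.38009719 0.123     ]]
socket [[ 0.58963379 -0.00797586  0.095     ]]
switch [[ 0.4430278  -0.37421894  0.087     ]
 [ 0.46547946 -0.41440238  0.087     ]
 [ 0.4993807  -0.39894704  0.087     ]] lampbase [[ 0.43115426 -0.02463425  0.02      ]]
[[376.0, 0.0, 324.8], [0.0, 376.0, 241.3], [0.0, 0.0, 1.0]]
cam in tool [ 0.0756 -0.0005  0.031 ] [[0.0, -0.955, -0.297], [1.0, 0.0, 0.0], [-0.0, -0.297, 0.955]] [[0.908, 0.419, 0.0], [0.419, -0.908, -0.0], [0.0, 0.0, -1.0]]
```

Fits are consistent: 0.3–0.9 px residual, and each sample is within about 1 cm of its flap centre. The start yaw (24.8°) already matches the switch, so I'll move above it.

```bash
python3 -m handwheel '[[[0.9,-0.34,0.2,0,0,0,1],[0.9,-0.34,0.2,0,0,0,1],[0.9,-0.34,0.2,0,0,0,1],[0.9,-0.34,0.2,0,0,0,1],[0.9,-0.34,0.2,0,0,0,1],[0.9,-0.34,0.2,0,0,0,1],[0.9,-0.34,0.2,0,0,0,1],[0.9,-0.34,0.2,0,0,0,1],[0.9,-0.34,0.2,0,0,0,1],[0.9,-0.34,0.2,0,0,0,1],[0.9,-0.34,0.2,0,0,0,1],[0.7,-0.34,0.2,0,0,0,1]]]' 40
cat >> h.py <<'E'
def state():
    from workcell import observe
    s=observe();q=s["eef_rot"];M=R.from_quat([q[1],q[2],q[3],q[0]]).as_matrix()
    return s,M
def go(x,y,z=None,t=None):
    "remaining shift in tool units (25 mm) and turn in 0.12 rad units"
    s,M=state();p=s["tool_pos"];d=np.array([x,y,p[2] if z is None else z])-p
    yaw=np.arctan2(M[1,0],M[0,0])
    print("pos",p.round(4),"yaw",yaw.round(3),"tilt",M[:,2].round(3),"units",(M.T@d/.025).round(2),"turn",None if t is None else round(-(t-yaw)/.12,2),"gap",round(s["finger_gap"],3),"ff",round(s["finger_force"],1),"t",round(s["time"],2))
def snap(cam,name,q=()):
    from workcell import capture,cut_out
    import cv2
    c=capture(cam);cv2.imwrite(f"pics/{name}.png",c["frame"][:,:,::-1])
    for k in q:
        for d in cut_out(k,c)[:3]: print(k,round(d["conf"],2),[round(float(v)) for v in d["rect"]])
    return c
E
python3 - <<'E'
from h import *
go(.471,-.387,.34)
c=snap("wrist","w1",["switch","carton_socket"])
print(state()[0]["qpos"].round(2)); print(proj(c,[(.471,-.387,.087),(.4761,-.3783,.065)]))
E
```

```text
time: 1.7
tool_pos: [0.472, -0.3847, 0.3447]
eef_rot: [0.0, 0.977, 0.215, 0.001]
force: [0.4, -0.1, -1.1]
finger_gap: 0.997
finger_force: 0.0
pos [ 0.472  -0.3847  0.3447] yaw 0.434 tilt [ 0.001  0.    -1.   ] units [-0.08  0.07  0.19] turn None gap 0.997 ff 0.0 t 1.7
switch 0.78 [289, 210, 364, 291]
carton_socket 0.94 [223, 0, 493, 315]
[ 0.67  0.38 -0.07  1.71  0.03  1.06 -0.54]
[[327.92445666 252.01505443]
 [319.30823868 230.21088517]]
```

View pics/w1.png

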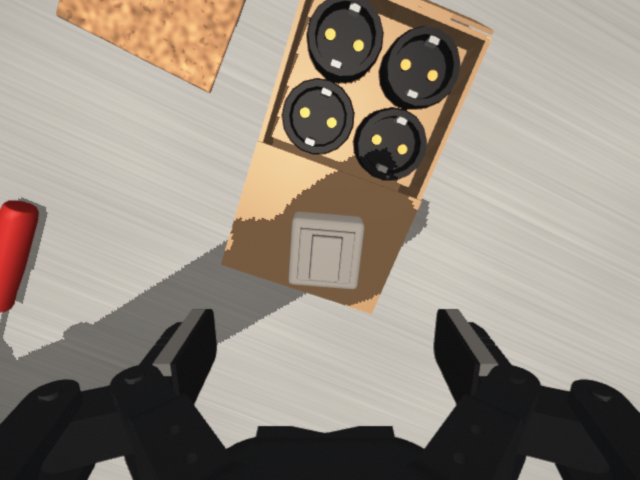

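The switch body centre is at (327,251), against a predicted (328,252), so the calibration holds. It is turned about 4°, so I'll turn the tool +0.6 units and descend to TCP z 0.238.

```bash
python3 -m handwheel '[[[-0.08,0.07,0.3,0,0,0.6,1],[0,0,0.8,0,0,0,1],[0,0,0.8,0,0,0,1],[0,0,0.8,0,0,0,1],[0,0,0.7,0,0,0,1],[0,0,0.5,0,0,0,1],[0,0,0.37,0,0,0,1],[0,0,0,0,0,0,1],[0,0,0,0,0,0,0],[0,0,0,0,0,0,0],[0,0,0,0,0,0,0],[0,0,0,0,0,0,0]]]' 40
python3 -m handwheel '[[[0,0,0,0,0,0,0],[0,0,0,0,0,0,0],[0,0,0,0,0,0,0],[0,0,0,0,0,0,0]]]'
python3 - <<'E'
from h import *
go(.5875,-.2041,.238,0)
E
```

```text
time: 2.85
tool_pos: [0.4699, -0.3892, 0.2395]
eef_rot: [0.001, 0.984, 0.179, 0.001]
force: [-0.3, -0.2, -0.2]
finger_gap: 0.527
finger_force: 42.8
time: 3.18
tool_pos: [0.4699, -0.3892, 0.2394]
eef_rot: [0.001, 0.984, 0.179, 0.001]
force: [-0.0, -0.3, 6.0]
finger_gap: 0.53
finger_force: 43.6
pos [ 0.4699 -0.3892  0.2394] yaw 0.361 tilt [ 0.002 -0.002 -1.   ] units [ 7.01 -5.27  0.05] turn 3.01 gap 0.53 ff 43.6 t 3.18
```

```bash
python3 -m handwheel '[[[0,0,-0.4,0,0,0,0],[0,0,-0.4,0,0,1,0],[0,0,-0.4,0,0,1,0],[0,0,0,0,0,1,0],[0.52,-0.82,0,0,0,0,0],[0.52,-0.82,0,0,0,0,0],[0.52,-0.82,0,0,0,0,0],[0.52,-0.82,0,0,0,0,0],[0.52,-0.82,0,0,0,0,0],[0.52,-0.82,0,0,0,0,0],[0.52,-0.82,0,0,0,0,0],[0.52,-0.82,0,0,0,0,0]]]'
python3 -m handwheel '[[[0.52,-0.82,0,0,0,0,0],[0,0,0,0,0,0,0],[0,0,0,0,0,0,0]]]'
python3 - <<'E'
from h import *
go(.5875,-.2041,.180,0)
E
```

```text
time: 4.18
tool_pos: [0.5735, -0.2235, 0.2682]
eef_rot: [-0.0, 1.0, 0.0, -0.0]
force: [-0.1, -0.6, -0.3]
finger_gap: 0.531
finger_force: 42.9
time: 4.43
tool_pos: [0.5869, -0.202, 0.268]
eef_rot: [-0.0, 1.0, 0.002, -0.0]
force: [0.4, -0.5, -0.2]
finger_gap: 0.531
finger_force: 42.9
pos [ 0.5869 -0.202   0.268 ] yaw 0.005 tilt [-0.     0.001 -1.   ] units [0.03 0.09 3.52] turn 0.04 gap 0.531 ff 42.9 t 4.43
```

```bash
python3 -m handwheel '[[[0.03,0.09,0.8,0,0,0,0],[0,0,0.8,0,0,0,0],[0,0,0.8,0,0,0,0],[0,0,0.5,0,0,0,0],[0,0,0.3,0,0,0,0],[0,0,0.2,0,0,0,0],[0,0,0.08,0,0,0,0],[0,0,0,0,0,0,0],[0,0,0,0,0,0,0]]]'
python3 -m handwheel '[[[0,0,0,0,0,0,0]]]'
```

```text
time: 5.18
tool_pos: [0.5874, -0.2066, 0.1818]
eef_rot: [0.0, 1.0, 0.0, 0.001]
force: [0.2, 0.5, -1.1]
finger_gap: 0.532
finger_force: 42.9
time: 5.27
tool_pos: [0.5874, -0.2066, 0.182]
eef_rot: [0.0, 1.0, 0.0, 0.001]
force: [-0.2, 0.1, -0.2]
finger_gap: 0.531
finger_force: 42.9
```

```bash
python3 -m handwheel '[[[0,0,0.06,0,0,0,0],[0,0,0.05,0,0,0,0],[0,0,0,0,0,0,0]]]'
python3 -m handwheel '[[[0,0,0.05,0,0,0,0],[0,0,0,0,0,0,0]]]'
```

```text
time: 5.52
tool_pos: [0.5871, -0.2064, 0.1784]
eef_rot: [0.0, 1.0, 0.001, 0.0]
force: [0.0, -0.4, -0.3]
finger_gap: 0.53
finger_force: 42.9
time: 5.68
tool_pos: [0.5872, -0.2064, 0.1784]
eef_rot: [0.0, 1.0, 0.0, 0.0]
force: [-2.7, 1.1, 8.1]
finger_gap: 0.531
finger_force: 43.9
```

Contact came at 0.1784, exactly as predicted. I'll release and go to the socket.

```bash
python3 -m handwheel '[[[0,0,0,0,0,0,0.75],[0,0,0,0,0,0,0.9],[0,0,0,0,0,0,1],[0,0,0,0,0,0,1],[0,0,-0.5,0,0,0,1],[0,0,-0.8,0,0,0,1],[0,0,-0.9,0,0,0,1],[0,0,-0.9,0,0,0,1],[0,0,-0.9,0,0,0,1],[0,0,-0.9,0,0,0,1]]]'
python3 -m handwheel '[[[0,-0.8,0,0,0,0,1],[0,-0.8,0,0,0,0,1],[0,-0.8,0,0,0,0,1],[0,-0.8,0,0,0,0,1],[0,-0.8,0,0,0,0,1],[0,-0.8,0,0,0,0,1],[0,-0.8,0,0,0,0,1],[0,-0.8,0,0,0,0,1],[0.1,-0.8,0,0,0,0,1],[0,-0.7,0,0,0,0,1],[0,0,0,0,0,0,1],[0,0,0,0,0,0,1]]]'
python3 - <<'E'
from h import *
go(.5896,-.008,.238,0)
c=snap("wrist","w2",["socket","carton_switch","switch"])
print(proj(c,[(.5896,-.008,.095),(.5939,-.0079,.065)]))
E
```

```text
time: 6.52
tool_pos: [0.5868, -0.2064, 0.3015]
eef_rot: [0.0, 1.0, 0.0, 0.0]
force: [0.4, 1.1, -0.1]
finger_gap: 0.997
finger_force: 0.0
time: 7.52
tool_pos: [0.5893, -0.008, 0.3002]
eef_rot: [0.0, 1.0, 0.002, 0.0]
force: [0.7, -0.1, -0.5]
finger_gap: 0.999
finger_force: 0.0
pos [ 0.5893 -0.008   0.3002] yaw 0.003 tilt [ 0.001 -0.    -1.   ] units [ 0.01 -0.    2.49] turn 0.03 gap 0.999 ff 0.0 t 7.52
socket 0.57 [282, 225, 373, 325]
carton_switch 0.63 [225, 0, 461, 327]
switch 0.92 [560, 204, 640, 276]
[[325.21620105 281.25916902]
 [325.01430492 253.54399223]]
```

View pics/w2.png

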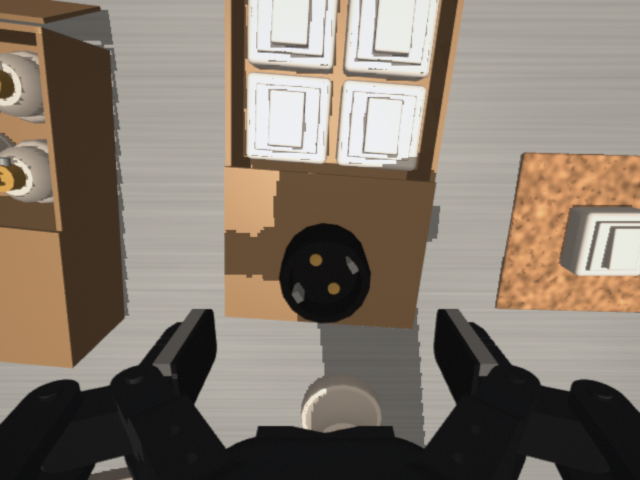

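```bash
python3 - <<'E'
from h import *
import cv2
from workcell import *
c=capture("wrist")
d=cut_out("socket",c);print(d[0]["rect"])
for x in(.585,.5896,.594):
    a=np.linspace(0,6.28,60)
    for n,z in(("base",.065),("top",.095)):
        p=proj(c,np.c_[x+.024*np.cos(a),-.008+.024*np.sin(a),0*a+z]);print(x,n,p.min(0).round(),p.max(0).round())
    print(proj(c,[(x,-.008,.09)]))
# flap fit from picture corners
px=np.array([(225,168),(435,182),(225,316),(412,328)])
print(fit(c,px,[(.045,.0575,.065),(.045,-.0575,.065),(-.045,.0575,.065),(-.045,-.0575,.065)],[.59,0,0]))
E
```

```text
[275.6, 222.4, 365.7, 325.0]
0.585 base [279. 228.] [361. 305.]
0.585 top [272. 244.] [367. 332.]
[[319.5204426  285.67591568]]
0.5896 base [278. 220.] [362. 298.]
0.5896 top [271. 235.] [367. 324.]
[[319.46914535 277.42767397]]
0.594 base [278. 212.] [362. 292.]
0.594 top [271. 226.] [368. 316.]
[[319.41939283 269.42781383]]
(array([ 0.59397673, -0.01060415, -0.07271251]), np.float64(1.180929399659095))
```

The socket agrees with (0.590, -0.008). Descending on it.

```bash
python3 -m handwheel '[[[0,0,0.7,0,0,0,1],[0,0,0.7,0,0,0,1],[0,0,0.5,0,0,0,1],[0,0,0.35,0,0,0,1],[0,0,0.2,0,0,0,1],[0,0,0,0,0,0,1],[0,0,0,0,0,0,0],[0,0,0,0,0,0,0],[0,0,0,0,0,0,0],[0,0,0,0,0,0,0],[0,0,0,0,0,0,0],[0,0,0,0,0,0,0]]]'
python3 - <<'E'
from h import *
go(.4761,-.3783,.238,0)
E
```

```text
time: 8.82
tool_pos: [0.5898, -0.0088, 0.2393]
eef_rot: [0.0, 1.0, 0.0, 0.001]
force: [-0.9, -0.9, 6.1]
finger_gap: 0.548
finger_force: 41.5
pos [ 0.5898 -0.0088  0.2393] yaw 0.001 tilt [ 0.002 -0.    -1.   ] units [-4.56 14.77  0.04] turn 0.01 gap 0.548 ff 41.5 t 8.82
```

```bash
python3 -m handwheel '[[[0,0,-0.3,0,0,0,0],[0,0,-0.6,0,0,0,0],[0,0.2,-0.6,0,0,0,0],[0,0.92,0,0,0,0,0],[0,0.92,0,0,0,0,0],[0,0.92,0,0,0,0,0],[-0.38,0.92,0,0,0,0,0],[-0.38,0.92,0,0,0,0,0],[-0.38,0.92,0,0,0,0,0],[-0.38,0.92,0,0,0,0,0],[-0.38,0.92,0,0,0,0,0],[-0.38,0.92,0,0,0,0,0]]]'
python3 -m handwheel '[[[-0.38,0.92,0,0,0,0,0],[-0.38,0.92,0,0,0,0,0],[-0.38,0.92,0,0,0,0,0],[-0.38,0.92,0,0,0,0,0],[-0.38,0.92,0,0,0,0,0],[-0.38,0.92,0,0,0,0,0],[0,0.77,0,0,0,0,0],[0,0,0,0,0,0,0],[0,0,0,0,0,0,0]]]'
python3 - <<'E'
from h import *
go(.4761,-.3783,.2395,0)
E
```

```text
time: 9.82
tool_pos: [0.5314, -0.2219, 0.2755]
eef_rot: [-0.0, 1.0, 0.0, -0.001]
force: [0.4, -0.4, -1.1]
finger_gap: 0.55
finger_force: 41.4
time: 10.57
tool_pos: [0.4748, -0.3792, 0.2755]
eef_rot: [-0.0, 1.0, -0.001, -0.0]
force: [-0.2, -0.3, -1.5]
finger_gap: 0.552
finger_force: 41.4
pos [ 0.4748 -0.3792  0.2755] yaw -0.002 tilt [-0.001  0.    -1.   ] units [ 0.05 -0.04  1.44] turn -0.01 gap 0.552 ff 41.4 t 10.57
```

```bash
python3 -m handwheel '[[[0.05,-0.04,0.5,0,0,0,0],[0,0,0.4,0,0,0,0],[0,0,0.25,0,0,0,0],[0,0,0.15,0,0,0,0],[0,0,0,0,0,0,0],[0,0,0.06,0,0,0,0],[0,0,0,0,0,0,0]]]'
python3 -m handwheel '[[[0,0,0.05,0,0,0,0],[0,0,0,0,0,0,0]]]'
```

```text
time: 11.15
tool_pos: [0.477, -0.3772, 0.2417]
eef_rot: [0.0, 1.0, 0.001, 0.0]
force: [0.2, -0.1, -1.3]
finger_gap: 0.548
finger_force: 41.4
time: 11.32
tool_pos: [0.4769, -0.3773, 0.2407]
eef_rot: [0.0, 1.0, 0.0, 0.0]
force: [0.6, 0.2, -0.6]
finger_gap: 0.545
finger_force: 41.4
```

```bash
python3 -m handwheel '[[[0,0,0.05,0,0,0,0],[0,0,0,0,0,0,0]]]'; python3 -m handwheel '[[[0,0,0.05,0,0,0,0],[0,0,0,0,0,0,0]]]'
```

```text
time: 11.48
tool_pos: [0.4769, -0.3774, 0.2394]
eef_rot: [0.0, 1.0, 0.0, 0.0]
force: [-0.8, -0.2, -1.6]
finger_gap: 0.546
finger_force: 41.5
time: 11.65
tool_pos: [0.4769, -0.3774, 0.2393]
eef_rot: [0.0, 1.0, 0.0, 0.0]
force: [-2.1, 1.5, 5.5]
finger_gap: 0.549
finger_force: 42.1
```

```bash
python3 -m handwheel '[[[0,0,0,0,0,0,0.75],[0,0,0,0,0,0,0.9],[0,0,0,0,0,0,1],[0,0,0,0,0,0,1],[0,0,-0.5,0,0,0,1],[0,0,-0.8,0,0,0,1],[0,0,-0.8,0,0,0,1]]]'
python3 -m handwheel '[[[0.49,-0.76,0,0,0,0,1],[0.49,-0.76,0,0,0,0,1],[0.49,-0.76,0,0,0,0,1],[0.49,-0.76,0,0,0,0,1],[0.49,-0.76,0,0,0,0,1],[0.49,-0.76,0,0,0,0,1],[0.49,-0.76,0,0,0,0,1],[0.49,-0.76,0,0,0,0,1],[0.49,-0.76,0,0,0,0,1],[0,0,0,0,0,0,1],[0,0,0,0,0,0,1]]]'
python3 - <<'E'
from h import *
go(.5872,-.2064,.178,0)
c=snap("wrist","w3",["switch","socket"])
print(proj(c,[(.5872,-.2064,.034)]))
c=snap("top","t3",["switch","socket"]); print(proj(c,[(.4761,-.3783,.095),(.5872,-.2064,.034)]))
E
```

```text
time: 12.23
tool_pos: [0.4767, -0.3771, 0.2912]
eef_rot: [-0.0, 1.0, 0.0, -0.001]
force: [1.3, 0.9, -0.5]
finger_gap: 1.001
finger_force: 0.0
time: 13.15
tool_pos: [0.5879, -0.2044, 0.2912]
eef_rot: [-0.0, 1.0, 0.002, 0.001]
force: [-0.0, 0.0, 0.8]
finger_gap: 0.999
finger_force: 0.0
pos [ 0.5879 -0.2044  0.2912] yaw 0.004 tilt [ 0.001  0.    -1.   ] units [-0.03  0.08  4.53] turn 0.04 gap 0.999 ff 0.0 t 13.15
switch 0.81 [292, 203, 361, 278]
switch 0.54 [80, 380, 113, 392]
[[328.40416573 250.12895936]]
switch 0.73 [404, 225, 423, 233]
[[502.28548051 271.43981093]
 [412.89446552 222.21137116]]
```

View pics/w3.png

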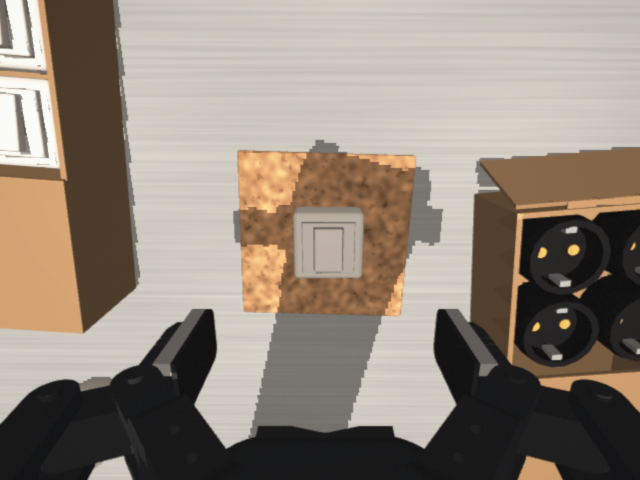

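The switch is on the mat at (328,249), as predicted. Picking it up.

```bash
python3 -m handwheel '[[[-0.03,0.08,0.8,0,0,0,1],[0,0,0.9,0,0,0,1],[0,0,0.9,0,0,0,1],[0,0,0.8,0,0,0,1],[0,0,0.6,0,0,0,1],[0,0,0.35,0,0,0,1],[0,0,0.15,0,0,0,1],[0,0,0,0,0,0,0],[0,0,0,0,0,0,0],[0,0,0,0,0,0,0],[0,0,0,0,0,0,0],[0,0,0,0,0,0,0]]]'
python3 -m handwheel '[[[0,0,0,0,0,0,0],[0,0,0,0,0,0,0]]]'
python3 - <<'E'
from h import *
go(.5939,-.0085,.2394,0)
E
```

```text
time: 14.45
tool_pos: [0.5869, -0.2084, 0.1794]
eef_rot: [0.0, 1.0, 0.0, 0.001]
force: [-0.2, 0.4, 3.3]
finger_gap: 0.526
finger_force: 43.5
time: 14.62
tool_pos: [0.587, -0.2084, 0.1794]
eef_rot: [0.0, 1.0, 0.0, 0.001]
force: [-0.4, -0.2, 5.9]
finger_gap: 0.533
finger_force: 43.6
pos [ 0.587  -0.2084  0.1794] yaw 0.001 tilt [ 0.003 -0.001 -1.   ] units [ 0.29 -7.99 -2.41] turn 0.01 gap 0.533 ff 43.6 t 14.62
```

```bash
python3 -m handwheel '[[[0,0,-0.5,0,0,0,0],[0,0,-0.8,0,0,0,0],[0,0,-0.9,0,0,0,0],[0,0,-0.9,0,0,0,0],[0,0,-0.8,0,0,0,0]]]'
python3 -m handwheel '[[[0.1,-0.88,0,0,0,0,0],[0.1,-0.88,0,0,0,0,0],[0.09,-0.88,0,0,0,0,0],[0,-0.88,0,0,0,0,0],[0,-0.88,0,0,0,0,0],[0,-0.88,0,0,0,0,0],[0,-0.88,0,0,0,0,0],[0,-0.88,0,0,0,0,0],[0,-0.88,0,0,0,0,0],[0,0,0,0,0,0,0],[0,0,0,0,0,0,0]]]'
python3 - <<'E'
from h import *
go(.5939,-.009,.2404,0)
E
```

```text
time: 15.03
tool_pos: [0.586, -0.2081, 0.2773]
eef_rot: [0.0, 1.0, 0.0, 0.0]
force: [0.6, 0.4, 0.0]
finger_gap: 0.527
finger_force: 42.9
time: 15.95
tool_pos: [0.593, -0.0083, 0.2759]
eef_rot: [-0.0, 1.0, 0.002, -0.0]
force: [0.2, 0.1, -0.5]
finger_gap: 0.528
finger_force: 42.9
pos [ 0.593  -0.0083  0.2759] yaw 0.005 tilt [-0.  0. -1.] units [0.04 0.03 1.42] turn 0.04 gap 0.528 ff 42.9 t 15.95
```

```bash
python3 -m handwheel '[[[0.04,0.03,0.5,0,0,0,0],[0,0,0.4,0,0,0,0],[0,0,0.25,0,0,0,0],[0,0,0.13,0,0,0,0],[0,0,0.04,0,0,0,0],[0,0,0,0,0,0,0]]]'
python3 -m handwheel '[[[0,0,0.04,0,0,0,0],[0,0,0,0,0,0,0]]]'
python3 -m handwheel '[[[0,0,0.04,0,0,0,0],[0,0,0,0,0,0,0]]]'
```

```text
time: 16.45
tool_pos: [0.5941, -0.0113, 0.2418]
eef_rot: [0.0, 1.0, 0.0, -0.001]
force: [-0.3, 1.1, 0.8]
finger_gap: 0.53
finger_force: 42.9
time: 16.62
tool_pos: [0.5945, -0.011, 0.2417]
eef_rot: [0.0, 1.0, 0.0, 0.0]
force: [-0.6, 0.2, -1.9]
finger_gap: 0.528
finger_force: 42.9
time: 16.78
tool_pos: [0.5943, -0.0109, 0.2406]
eef_rot: [0.0, 1.0, 0.0, 0.0]
force: [0.3, -0.0, 0.2]
finger_gap: 0.529
finger_force: 42.9
```

```bash
python3 -m handwheel '[[[0,0,0.04,0,0,0,0],[0,0,0,0,0,0,0]]]'
python3 -m handwheel '[[[0,0,0.04,0,0,0,0],[0,0,0,0,0,0,0]]]'
```

```text
time: 16.95
tool_pos: [0.5944, -0.0108, 0.2404]
eef_rot: [0.0, 1.0, 0.0, 0.0]
force: [-1.9, 0.1, 5.5]
finger_gap: 0.527
finger_force: 43.5
time: 17.12
tool_pos: [0.5944, -0.0108, 0.2404]
eef_rot: [0.0, 1.0, 0.0, 0.0]
force: [-3.5, 0.2, 10.7]
finger_gap: 0.53
finger_force: 44.2
```

Switch is down. Moving over to the holder.

```bash
python3 -m handwheel '[[[0,0,0,0,0,0,0.75],[0,0,0,0,0,0,0.9],[0,0,0,0,0,0,1],[0,0,0,0,0,0,1],[0,0,-0.5,0,0,0,1],[0,0,-0.8,0,0,0,1],[0,0,-0.8,0,0,0,1],[0,0,-0.8,0,0,0,1],[0,0,-0.8,0,0,0,1]]]'
python3 -m handwheel '[[[0,-0.88,0,0,0,0,1],[0,-0.88,0,0,0,0,1],[0,-0.88,0,0,0,0,1],[0,-0.88,0,0,0,0,1],[0,-0.88,0,0,0,0,1],[0,-0.88,0,0,0,0,1],[0,-0.88,0,0,0,0,1],[-0.4,-0.88,0,0,0,0,1],[-0.4,-0.88,0,0,0,0,1],[-0.4,-0.88,0,0,0,0,1],[-0.4,-0.88,0,0,0,0,1],[-0.4,-0.88,0,0,0,0,1]]]'
python3 -m handwheel '[[[-0.4,-0.84,0,0,0,0,1],[-0.4,-0.84,0,0,0,0,1],[-0.4,-0.84,0,0,0,0,1],[-0.4,-0.84,0,0,0,0,1],[-0.4,-0.84,0,0,0,0,1],[-0.4,-0.84,0,0,0,0,1],[0,0,0,0,0,0,1],[0,0,0,0,0,0,1]]]'
python3 - <<'E'
from h import *
go(.4826,.3801,.25,0)
c=snap("wrist","w4",["holder","carton_connector"])
print(proj(c,[(.4826,.3801,.123),(.4826,.3801,.065),(.4767,.3891,.065)]),state()[0]["qpos"].round(2))
c=snap("top","t4",["switch","socket"]); print(proj(c,[(.4761,-.3783,.095),(.5939,-.009,.095)]))
E
```

```text
time: 17.87
tool_pos: [0.5942, -0.0109, 0.3327]
eef_rot: [0.0, 1.0, 0.0, 0.0]
force: [-0.2, 0.1, -0.3]
finger_gap: 1.006
finger_force: 0.0
time: 18.87
tool_pos: [0.5435, 0.2541, 0.3318]
eef_rot: [-0.0, 1.0, 0.0, 0.0]
force: [0.7, 0.8, -0.3]
finger_gap: 1.0
finger_force: 0.0
time: 19.53
tool_pos: [0.4828, 0.3806, 0.3316]
eef_rot: [-0.0, 1.0, 0.002, 0.0]
force: [0.8, -0.0, 0.3]
finger_gap: 0.997
finger_force: 0.0
pos [0.4828 0.3806 0.3316] yaw 0.005 tilt [ 0.     0.001 -1.   ] units [-0.01  0.02  3.26] turn 0.04 gap 0.997 ff 0.0 t 19.53
holder 0.63 [286, 220, 355, 300]
carton_connector 0.82 [223, 0, 430, 321]
[[326.55775734 279.42702194]
 [326.24172243 244.6952563 ]
 [312.61228836 253.10688874]] [-0.57  0.4  -0.21  1.7   0.1   1.05 -2.38]
switch 0.68 [317, 207, 335, 229]
socket 0.85 [489, 261, 514, 286]
[[502.28548051 271.43981093]
 [324.6628885  217.01866559]]
```

View pics/w4.png

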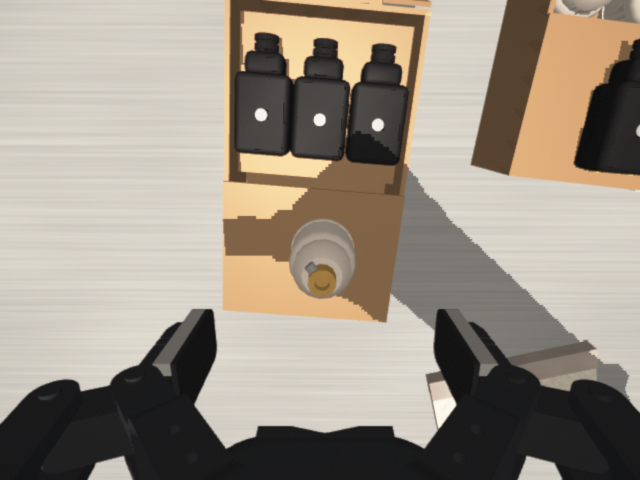

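View pics/t4.png

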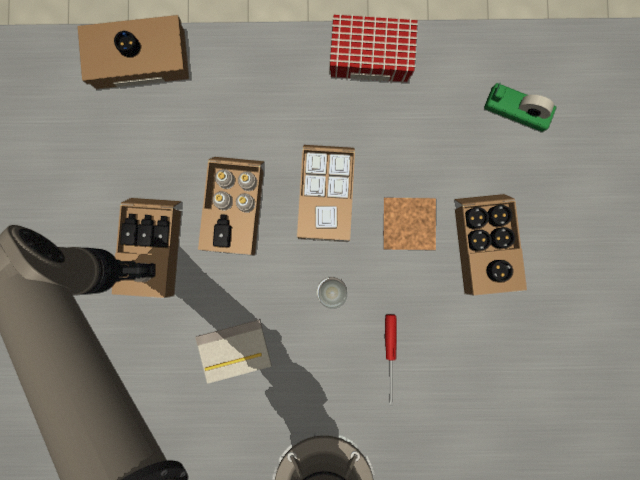

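The top view confirms the switch (326,217) and socket (500,271) stand in the middle of their cartons. The holder shows 5 px left of the prediction, so I'll shift 2 mm and descend.

```bash
python3 -m handwheel '[[[0,-0.09,0.6,0,0,0,1],[0,0,0.8,0,0,0,1],[0,0,0.8,0,0,0,1],[0,0,0.7,0,0,0,1],[0,0,0.45,0,0,0,1],[0,0,0.25,0,0,0,1],[0,0,0.1,0,0,0,1],[0,0,0,0,0,0,0],[0,0,0,0,0,0,0],[0,0,0,0,0,0,0],[0,0,0,0,0,0,0],[0,0,0,0,0,0,0]]]'
python3 -m handwheel '[[[0,0,0,0,0,0,0],[0,0,0,0,0,0,0]]]'
python3 - <<'E'
from h import *
go(.5875,-.205,.178,0)
E
```

```text
time: 20.83
tool_pos: [0.4843, 0.3817, 0.2397]
eef_rot: [-0.001, 1.0, 0.0, 0.001]
force: [0.0, -0.5, 3.0]
finger_gap: 0.459
finger_force: 40.4
time: 21.0
tool_pos: [0.4843, 0.3817, 0.2396]
eef_rot: [-0.001, 1.0, 0.0, 0.001]
force: [-0.4, 0.2, 6.4]
finger_gap: 0.455
finger_force: 40.5
pos [0.4843 0.3817 0.2396] yaw 0.001 tilt [ 0.002  0.001 -1.   ] units [ 4.1  23.47  2.44] turn 0.01 gap 0.455 ff 40.5 t 21.0
```

```bash
python3 -m handwheel '[[[0,0,-0.4,0,0,0,0],[0,0,-0.7,0,0,0,0],[0,0,-0.7,0,0,0,0],[0,0,-0.6,0,0,0,0],[0.4,0.6,0,0,0,0,0],[0.4,0.9,0,0,0,0,0],[0.4,0.9,0,0,0,0,0],[0.4,0.9,0,0,0,0,0],[0.4,0.9,0,0,0,0,0],[0.4,0.9,0,0,0,0,0],[0.4,0.9,0,0,0,0,0],[0.4,0.9,0,0,0,0,0]]]'
python3 -m handwheel '[[[0.4,0.9,0,0,0,0,0],[0.4,0.9,0,0,0,0,0],[0.1,0.9,0,0,0,0,0],[0,0.9,0,0,0,0,0],[0,0.9,0,0,0,0,0],[0,0.9,0,0,0,0,0],[0,0.9,0,0,0,0,0],[0,0.9,0,0,0,0,0],[0,0.9,0,0,0,0,0],[0,0.9,0,0,0,0,0],[0,0.9,0,0,0,0,0],[0,0.9,0,0,0,0,0]]]'
python3 -m handwheel '[[[0,0.9,0,0,0,0,0],[0,0.9,0,0,0,0,0],[0,0.9,0,0,0,0,0],[0,0.9,0,0,0,0,0],[0,0.9,0,0,0,0,0],[0,0.9,0,0,0,0,0],[0,0,0,0,0,0,0],[0,0,0,0,0,0,0]]]'
python3 - <<'E'
from h import *
go(.5875,-.205,.1786,0)
E
```

```text
time: 22.0
tool_pos: [0.5641, 0.2075, 0.2984]
eef_rot: [0.0, 1.0, 0.0, -0.0]
force: [0.9, 0.1, -0.3]
finger_gap: 0.457
finger_force: 40.4
time: 23.0
tool_pos: [0.5863, -0.0622, 0.2985]
eef_rot: [-0.0, 1.0, 0.001, -0.0]
force: [0.7, -0.6, -1.1]
finger_gap: 0.454
finger_force: 40.4
time: 23.67
tool_pos: [0.5862, -0.198, 0.2983]
eef_rot: [0.0, 1.0, -0.001, -0.0]
force: [0.2, 0.7, -0.7]
finger_gap: 0.457
finger_force: 40.4
pos [ 0.5862 -0.198   0.2983] yaw -0.003 tilt [-0.001 -0.    -1.   ] units [0.06 0.28 4.79] turn -0.02 gap 0.457 ff 40.4 t 23.67
```

```bash
python3 -m handwheel '[[[0.06,0.28,0.8,0,0,0,0],[0,0,0.9,0,0,0,0],[0,0,0.9,0,0,0,0],[0,0,0.8,0,0,0,0],[0,0,0.6,0,0,0,0],[0,0,0.4,0,0,0,0],[0,0,0.2,0,0,0,0],[0,0,0.06,0,0,0,0],[0,0,0,0,0,0,0]]]'
python3 -m handwheel '[[[0,0,0.04,0,0,0,0],[0,0,0,0,0,0,0]]]'
python3 -m handwheel '[[[0,0,0.04,0,0,0,0],[0,0,0,0,0,0,0]]]'
```

```text
time: 24.42
tool_pos: [0.5888, -0.2028, 0.1823]
eef_rot: [-0.0, 1.0, 0.001, 0.0]
force: [0.4, 0.1, -0.9]
finger_gap: 0.455
finger_force: 40.4
time: 24.58
tool_pos: [0.5889, -0.2033, 0.182]
eef_rot: [0.0, 1.0, 0.0, 0.001]
force: [0.6, -0.7, -2.0]
finger_gap: 0.454
finger_force: 40.4
time: 24.75
tool_pos: [0.5886, -0.2033, 0.1804]
eef_rot: [0.0, 1.0, 0.0, 0.0]
force: [0.1, -0.8, -1.4]
finger_gap: 0.456
finger_force: 40.4
```

```bash
python3 -m handwheel '[[[0,0,0.05,0,0,0,0],[0,0,0,0,0,0,0]]]'
python3 -m handwheel '[[[0,0,0.04,0,0,0,0],[0,0,0,0,0,0,0]]]'
python3 -m handwheel '[[[0,0,0.03,0,0,0,0],[0,0,0,0,0,0,0]]]'
```

```text
time: 24.92
tool_pos: [0.5884, -0.2032, 0.1787]
eef_rot: [0.0, 1.0, 0.0, 0.0]
force: [0.1, 0.5, -0.7]
finger_gap: 0.453
finger_force: 40.4
time: 25.08
tool_pos: [0.5885, -0.2032, 0.1787]
eef_rot: [0.0, 1.0, 0.0, -0.0]
force: [-2.5, 1.6, 5.5]
finger_gap: 0.453
finger_force: 41.2
time: 25.25
tool_pos: [0.5885, -0.2032, 0.1786]
eef_rot: [-0.0, 1.0, 0.0, -0.0]
force: [-3.6, 0.2, 9.9]
finger_gap: 0.456
finger_force: 41.6
```

```bash
python3 -m handwheel '[[[0,0,0,0,0,0,0.7],[0,0,0,0,0,0,0.85],[0,0,0,0,0,0,1],[0,0,0,0,0,0,1],[0,0,-0.5,0,0,0,1],[0,0,-0.8,0,0,0,1],[0,0,-0.8,0,0,0,1],[0,0,-0.8,0,0,0,1],[0,0,-0.8,0,0,0,1],[0,0,-0.8,0,0,0,1],[0,0,-0.8,0,0,0,1],[0,0,-0.7,0,0,0,1]]]'
python3 -m handwheel '[[[0,-0.6,0,0,0,0,1],[0,-0.94,0,0,0,0,1],[0,-0.94,0,0,0,0,1],[0,-0.94,0,0,0,0,1],[0,-0.94,0,0,0,0,1],[0,-0.94,0,0,0,0,1],[0,-0.94,0,0,0,0,1],[0,-0.94,0,0,0,0,1],[0,-0.94,0,0,0,0,1],[0,-0.94,0,0,0,0,1],[0,-0.94,0,0,0,0,1],[0,-0.94,0,0,0,0,1]]]'
python3 -m handwheel '[[[-0.2,-0.94,0,0,0,0,1],[-0.25,-0.94,0,0,0,0,1],[-0.25,-0.94,0,0,0,0,1],[-0.25,-0.94,0,0,0,0,1],[-0.25,-0.94,0,0,0,0,1],[0,-0.75,0,0,0,0.63,1],[0,0,0,0,0,0,1],[0,0,0,0,0,0,1]]]'
python3 - <<'E'
from h import *
go(.558,.208,.239,-.076)
c=snap("wrist","w5",["connector","carton_holder"])
C,S=np.cos(-.076),np.sin(-.076)
loc=np.array([(.019,.017),(.019,-.017),(-.029,.017),(-.029,-.017),(-.005,0)])
print(proj(c,np.c_[loc@np.array([[C,S],[-S,C]])+[.5629,.2077],[.091]*5]).round(),proj(c,[(.569,.2032,.065)]))
E
```

```text
time: 26.25
tool_pos: [0.5885, -0.2032, 0.3294]
eef_rot: [0.0, 1.0, 0.0, 0.001]
force: [0.2, -0.4, 1.0]
finger_gap: 1.0
finger_force: 0.0
time: 27.25
tool_pos: [0.588, 0.0714, 0.3279]
eef_rot: [0.0, 1.0, 0.0, 0.0]
force: [0.9, 0.0, -0.1]
finger_gap: 1.002
finger_force: 0.0
time: 27.92
tool_pos: [0.5578, 0.2078, 0.3276]
eef_rot: [-0.0, 0.999, -0.036, 0.0]
force: [0.1, -0.1, 0.7]
finger_gap: 1.0
finger_force: 0.0
pos [0.5578 0.2078 0.3276] yaw -0.071 tilt [ 0.001  0.    -1.   ] units [ 0.01 -0.01  3.55] turn 0.04 gap 1.0 ff 0.0 t 27.92
connector 0.86 [293, 180, 350, 299]
carton_holder 0.87 [230, 0, 444, 299]
[[295. 220.]
 [355. 220.]
 [296. 297.]
 [353. 298.]
 [325. 260.]] [[331.0495752  229.16731881]]
```

View pics/w5.png

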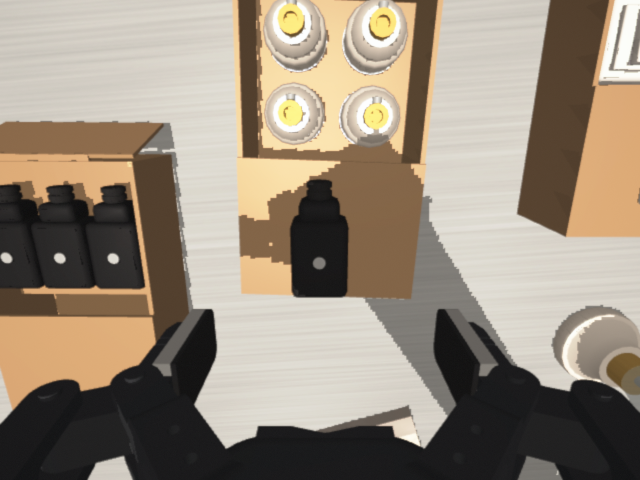

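The connector block is centred at (320,260) and straight in the gripper; the prediction was (325,260). I'll shift 2.5 mm and descend.

```bash
python3 -m handwheel '[[[0,-0.1,0.6,0,0,0,1],[0,0,0.8,0,0,0,1],[0,0,0.8,0,0,0,1],[0,0,0.6,0,0,0,1],[0,0,0.4,0,0,0,1],[0,0,0.25,0,0,0,1],[0,0,0.1,0,0,0,1],[0,0,0,0,0,0,0],[0,0,0,0,0,0,0],[0,0,0,0,0,0,0],[0,0,0,0,0,0,0],[0,0,0,0,0,0,0]]]'
python3 -m handwheel '[[[0,0,0,0,0,0,0],[0,0,0,0,0,0,0],[0,0,0,0,0,0,0]]]'
python3 - <<'E'
from h import *
go(.4717,.3905,.2395,-.076)
E
```

```text
time: 29.07
tool_pos: [0.5587, 0.2094, 0.2393]
eef_rot: [-0.0, 0.999, -0.037, 0.001]
force: [0.1, -0.2, -0.8]
finger_gap: 0.384
finger_force: 41.1
time: 29.32
tool_pos: [0.5588, 0.2094, 0.2392]
eef_rot: [-0.0, 0.999, -0.037, 0.001]
force: [0.4, 0.8, 5.6]
finger_gap: 0.39
finger_force: 41.9
pos [0.5588 0.2094 0.2392] yaw -0.075 tilt [ 0.002  0.001 -1.   ] units [-4.01 -6.97 -0.01] turn 0.01 gap 0.39 ff 41.9 t 29.32
```

```bash
python3 -m handwheel '[[[0,0,-0.4,0,0,0,0],[0,0,-0.6,0,0,0,0],[0,0,-0.5,0,0,0,0],[-0.5,-0.87,0,0,0,0,0],[-0.5,-0.87,0,0,0,0,0],[-0.5,-0.87,0,0,0,0,0],[-0.5,-0.87,0,0,0,0,0],[-0.5,-0.87,0,0,0,0,0],[-0.5,-0.87,0,0,0,0,0],[-0.5,-0.87,0,0,0,0,0],[-0.5,-0.87,0,0,0,0,0],[0,0,0,0,0,0,0]]]'
python3 -m handwheel '[[[0,0,0,0,0,0,0]]]'
python3 - <<'E'
from h import *
go(.4717,.3905,.2395,-.076)
E
```

```text
time: 30.32
tool_pos: [0.4675, 0.396, 0.2764]
eef_rot: [-0.002, 0.999, -0.033, -0.001]
force: [-1.1, 1.5, -0.1]
finger_gap: 0.392
finger_force: 41.3
time: 30.4
tool_pos: [0.4701, 0.3919, 0.276]
eef_rot: [-0.0, 0.999, -0.035, -0.0]
force: [0.3, -0.9, -0.9]
finger_gap: 0.39
finger_force: 41.3
pos [0.4701 0.3919 0.276 ] yaw -0.071 tilt [-0.     0.001 -1.   ] units [0.07 0.05 1.46] turn 0.04 gap 0.39 ff 41.3 t 30.4
```

```bash
python3 -m handwheel '[[[0.05,0.05,0.5,0,0,0,0],[0,0,0.4,0,0,0,0],[0,0,0.25,0,0,0,0],[0,0,0.15,0,0,0,0],[0,0,0.06,0,0,0,0],[0,0,0,0,0,0,0]]]'
python3 -m handwheel '[[[0,0,0.05,0,0,0,0],[0,0,0,0,0,0,0]]]'
python3 -m handwheel '[[[0,0,0.04,0,0,0,0],[0,0,0,0,0,0,0]]]'
```

```text
time: 30.9
tool_pos: [0.4728, 0.3882, 0.2409]
eef_rot: [0.001, 0.999, -0.038, -0.0]
force: [0.7, 0.3, -0.5]
finger_gap: 0.391
finger_force: 41.3
time: 31.07
tool_pos: [0.4728, 0.3888, 0.2406]
eef_rot: [-0.0, 0.999, -0.037, 0.0]
force: [-0.2, 0.0, -1.5]
finger_gap: 0.391
finger_force: 41.3
time: 31.23
tool_pos: [0.4727, 0.3888, 0.2396]
eef_rot: [-0.0, 0.999, -0.037, 0.0]
force: [-0.4, 0.0, -0.9]
finger_gap: 0.39
finger_force: 41.3
```

```bash
python3 -m handwheel '[[[0,0,0.04,0,0,0,0],[0,0,0,0,0,0,0]]]'
python3 -m handwheel '[[[0,0,0.03,0,0,0,0],[0,0,0,0,0,0,0]]]'
```

```text
time: 31.4
tool_pos: [0.4728, 0.3889, 0.2392]
eef_rot: [-0.0, 0.999, -0.037, 0.0]
force: [-0.9, -2.4, 5.0]
finger_gap: 0.391
finger_force: 41.7
time: 31.57
tool_pos: [0.4728, 0.3889, 0.2392]
eef_rot: [-0.0, 0.999, -0.037, 0.0]
force: [-3.2, -3.2, 8.6]
finger_gap: 0.387
finger_force: 42.4
```

```bash
python3 -m handwheel '[[[0,0,0,0,0,0,0.65],[0,0,0,0,0,0,0.8],[0,0,0,0,0,0,1],[0,0,0,0,0,0,1],[0,0,-0.5,0,0,0,1],[0,0,-0.8,0,0,0,1],[0,0,-0.8,0,0,0,1],[0,0,-0.8,0,0,0,1],[0,0,-0.7,0,0,0,1],[0,0,0,0,0,-0.63,1],[0.46,0.5,0,0,0,0,1],[0.46,0.8,0,0,0,0,1]]]'
python3 -m handwheel '[[[0.46,0.88,0,0,0,0,1],[0.46,0.88,0,0,0,0,1],[0.46,0.88,0,0,0,0,1],[0.46,0.88,0,0,0,0,1],[0.46,0.88,0,0,0,0,1],[0.46,0.88,0,0,0,0,1],[0.46,0.88,0,0,0,0,1],[0.46,0.88,0,0,0,0,1],[0,0.88,0,0,0,0,1],[0,0.88,0,0,0,0,1],[0,0.88,0,0,0,0,1],[0,0.88,0,0,0,0,1]]]'
python3 -m handwheel '[[[0,0.95,0,0,0,0,1],[0,0.95,0,0,0,0,1],[0,0.95,0,0,0,0,1],[0,0.95,0,0,0,0,1],[0,0.95,0,0,0,0,1],[0,0.95,0,0,0,0,1],[0,0.95,0,0,0,0,1],[0,0.95,0,0,0,0,1],[0,0.95,0,0,0,0,1],[0,0.95,0,0,0,0,1],[0,0.95,0,0,0,0,1],[0,0.95,0,0,0,0,1]]]'
python3 -m handwheel '[[[0,0.4,0,0,0,0,1],[0,0,0,0,0,0,1],[0,0,0,0,0,0,1]]]'
python3 - <<'E'
from h import *
go(.5885,-.2032,.1787,0)
c=snap("wrist","w6",["holder"])
print(proj(c,[(.5885,-.2032,.062)]))
E
```

```text
time: 32.57
tool_pos: [0.4947, 0.3587, 0.3293]
eef_rot: [-0.002, 1.0, 0.003, 0.001]
force: [0.2, -1.2, 0.0]
finger_gap: 1.002
finger_force: 0.0
time: 33.57
tool_pos: [0.588, 0.0913, 0.3286]
eef_rot: [-0.0, 1.0, 0.0, 0.0]
force: [-0.5, -0.0, -0.8]
finger_gap: 0.999
finger_force: 0.0
time: 34.57
tool_pos: [0.5882, -0.1938, 0.3287]
eef_rot: [0.0, 1.0, 0.001, 0.001]
force: [0.5, 0.2, 0.2]
finger_gap: 0.999
finger_force: 0.0
time: 34.82
tool_pos: [0.5882, -0.2022, 0.328]
eef_rot: [-0.0, 1.0, 0.0, 0.0]
force: [-0.8, 1.6, -0.4]
finger_gap: 0.997
finger_force: 0.0
pos [ 0.5882 -0.2022  0.328 ] yaw 0.0 tilt [ 0.     0.001 -1.   ] units [0.01 0.05 5.97] turn 0.0 gap 0.997 ff 0.0 t 34.82
holder 0.69 [298, 204, 352, 266]
[[327.17987598 244.30242001]]
```

View pics/w6.png

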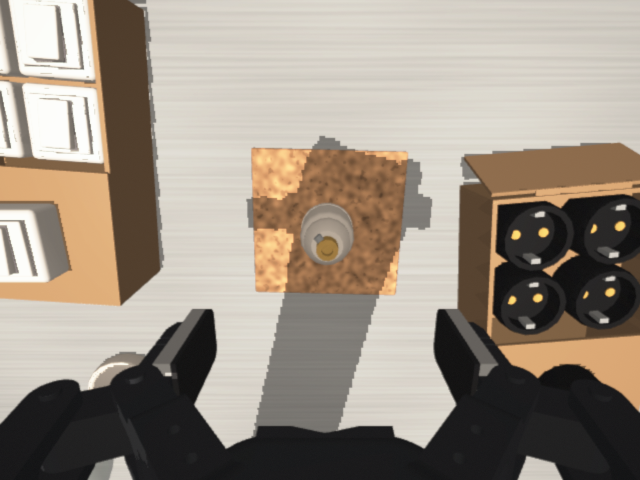

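The holder stands on the mat with its nipple at (327,247), 3 px off the prediction. Picking it up.

```bash
python3 -m handwheel '[[[-0.05,0.05,0.7,0,0,0,1],[0,0,0.9,0,0,0,1],[0,0,0.9,0,0,0,1],[0,0,0.9,0,0,0,1],[0,0,0.9,0,0,0,1],[0,0,0.8,0,0,0,1],[0,0,0.5,0,0,0,1],[0,0,0.25,0,0,0,1],[0,0,0.1,0,0,0,1],[0,0,0,0,0,0,0],[0,0,0,0,0,0,0],[0,0,0,0,0,0,0]]]'
python3 -m handwheel '[[[0,0,0,0,0,0,0],[0,0,0,0,0,0,0],[0,0,0,0,0,0,0],[0,0,0,0,0,0,0]]]'
python3 - <<'E'
from h import *
go(.568,.2042,.1787,0)
E
```

```text
time: 35.92
tool_pos: [0.5876, -0.2041, 0.1803]
eef_rot: [0.0, 1.0, 0.0, 0.001]
force: [-0.2, -0.5, -0.4]
finger_gap: 0.602
finger_force: 0.0
time: 36.25
tool_pos: [0.5876, -0.2042, 0.1803]
eef_rot: [0.0, 1.0, 0.0, 0.001]
force: [0.4, 0.6, 6.6]
finger_gap: 0.455
finger_force: 40.6
pos [ 0.5876 -0.2042  0.1803] yaw 0.001 tilt [ 0.002 -0.001 -1.   ] units [ -0.77 -16.34   0.05] turn 0.01 gap 0.455 ff 40.6 t 36.25
```

```bash
python3 -m handwheel '[[[0,0,-0.5,0,0,0,0],[0,0,-0.8,0,0,0,0],[0,0,-0.9,0,0,0,0],[0,0,-0.9,0,0,0,0],[0,0,-0.9,0,0,0,0],[0,0,-0.8,0,0,0,0],[0,-0.5,0,0,0,0,0],[0,-0.9,0,0,0,0,0],[0,-0.9,0,0,0,0,0],[0,-0.9,0,0,0,0,0],[0,-0.9,0,0,0,0,0],[0,-0.9,0,0,0,0,0]]]'
python3 -m handwheel '[[[0,-0.9,0,0,0,0,0],[0,-0.9,0,0,0,0,0],[0,-0.9,0,0,0,0,0],[0,-0.9,0,0,0,0,0],[0,-0.9,0,0,0,0,0],[-0.1,-0.9,0,0,0,0,0],[-0.2,-0.9,0,0,0,0,0],[-0.2,-0.9,0,0,0,0,0],[-0.2,-0.9,0,0,0,0,0],[-0.1,-0.9,0,0,0,0,0],[0,-0.9,0,0,0,0,0],[0,-0.9,0,0,0,0,0]]]'
python3 -m handwheel '[[[0,-0.5,0,0,0,0,0],[0,0,0,0,0,0,0],[0,0,0,0,0,0,0]]]'
python3 - <<'E'
from h import *
go(.568,.2042,.2413,0)
E
```

```text
time: 37.25
tool_pos: [0.586, -0.0769, 0.298]
eef_rot: [-0.0, 1.0, 0.001, -0.001]
force: [0.8, 0.2, -0.8]
finger_gap: 0.455
finger_force: 40.4
time: 38.25
tool_pos: [0.5652, 0.1927, 0.2981]
eef_rot: [0.0, 1.0, 0.001, -0.001]
force: [1.1, 0.5, -0.6]
finger_gap: 0.455
finger_force: 40.4
time: 38.5
tool_pos: [0.5661, 0.2037, 0.2983]
eef_rot: [0.001, 1.0, 0.001, -0.001]
force: [-0.1, -1.2, -0.3]
finger_gap: 0.458
finger_force: 40.4
pos [0.5661 0.2037 0.2983] yaw 0.002 tilt [-0.001 -0.001 -1.   ] units [ 0.08 -0.02  2.28] turn 0.02 gap 0.458 ff 40.4 t 38.5
```

```bash
python3 -m handwheel '[[[0.08,-0.02,0.6,0,0,0,0],[0,0,0.7,0,0,0,0],[0,0,0.5,0,0,0,0],[0,0,0.25,0,0,0,0],[0,0,0.1,0,0,0,0],[0,0,0.05,0,0,0,0],[0,0,0,0,0,0,0]]]'
python3 -m handwheel '[[[0,0,0.04,0,0,0,0],[0,0,0,0,0,0,0]]]'
python3 -m handwheel '[[[0,0,0.04,0,0,0,0],[0,0,0,0,0,0,0]]]'
```

```text
time: 39.08
tool_pos: [0.5689, 0.2037, 0.2442]
eef_rot: [0.0, 1.0, 0.0, 0.0]
force: [-0.7, -0.4, -0.3]
finger_gap: 0.452
finger_force: 40.4
time: 39.25
tool_pos: [0.5689, 0.2041, 0.2436]
eef_rot: [-0.0, 1.0, 0.0, 0.001]
force: [-0.7, 0.6, -0.0]
finger_gap: 0.453
finger_force: 40.4
time: 39.42
tool_pos: [0.5687, 0.2041, 0.2422]
eef_rot: [-0.0, 1.0, 0.0, 0.0]
force: [-0.7, 0.3, -1.0]
finger_gap: 0.457
finger_force: 40.4
```

```bash
python3 -m handwheel '[[[0,0,0.04,0,0,0,0],[0,0,0,0,0,0,0]]]'
python3 -m handwheel '[[[0,0,0.04,0,0,0,0],[0,0,0,0,0,0,0]]]'
python3 -m handwheel '[[[0,0,0.03,0,0,0,0],[0,0,0,0,0,0,0]]]'
```

```text
time: 39.58
tool_pos: [0.5687, 0.2041, 0.2414]
eef_rot: [-0.0, 1.0, 0.0, 0.0]
force: [-0.4, -0.5, 2.3]
finger_gap: 0.453
finger_force: 40.6
time: 39.75
tool_pos: [0.5687, 0.2042, 0.2413]
eef_rot: [0.0, 1.0, 0.0, 0.0]
force: [-2.9, -0.2, 8.4]
finger_gap: 0.457
finger_force: 41.3
time: 39.92
tool_pos: [0.5687, 0.2042, 0.2413]
eef_rot: [0.0, 1.0, 0.0, 0.0]
force: [-4.9, -1.3, 12.0]
finger_gap: 0.456
finger_force: 41.7
```

```bash
python3 -m handwheel '[[[0,0,0,0,0,0,0.7],[0,0,0,0,0,0,0.85],[0,0,0,0,0,0,1],[0,0,0,0,0,0,1],[0,0,-0.5,0,0,0,1],[0,0,-0.8,0,0,0,1],[0,0,-0.9,0,0,0,1],[0,0,-0.9,0,0,0,1],[0,0,-0.9,0,0,0,1],[0,0,-0.9,0,0,0,1],[0,0,-0.8,0,0,0,1],[0,0,0,0,0,0,1]]]'
python3 -m handwheel '[[[-0.7,0.4,0,0,0,0,1],[-0.7,0.4,0,0,0,0,1],[-0.7,0.4,0,0,0,0,1],[-0.7,0.4,0,0,0,0,1],[-0.7,0.4,0,0,0,0,1],[0,0,0,0,0,0,1],[0,0,0,0,0,0,1]]]'
python3 - <<'E'
from h import *
c=snap("top","t7",["switch","socket","holder","connector","test_lamp"])
print(proj(c,[(.5939,-.009,.095),(.4761,-.3783,.095),(.569,.204,.123),(.4767,.3900,.091)]).round(1))
snap("scene","s7")
E
```

```text
time: 40.92
tool_pos: [0.5698, 0.2046, 0.3874]
eef_rot: [-0.002, 1.0, 0.0, 0.004]
force: [0.3, 0.2, 0.5]
finger_gap: 1.001
finger_force: 0.0
time: 41.5
tool_pos: [0.4805, 0.1535, 0.3818]
eef_rot: [0.0, 1.0, 0.0, 0.0]
force: [1.1, -0.0, 0.3]
finger_gap: 1.004
finger_force: 0.0
switch 0.6 [200, 158, 264, 254]
switch 0.58 [318, 206, 337, 228]
switch 0.48 [216, 224, 236, 240]
socket 0.55 [491, 263, 511, 283]
holder 0.61 [216, 224, 236, 237]
connector 0.47 [130, 266, 136, 289]
connector 0.22 [200, 158, 263, 256]
test_lamp 0.97 [317, 278, 347, 309]
[[324.7 217. ]
 [502.3 271.4]
 [220.5 228.7]
 [134.9 274.8]]
```

View pics/t7.png

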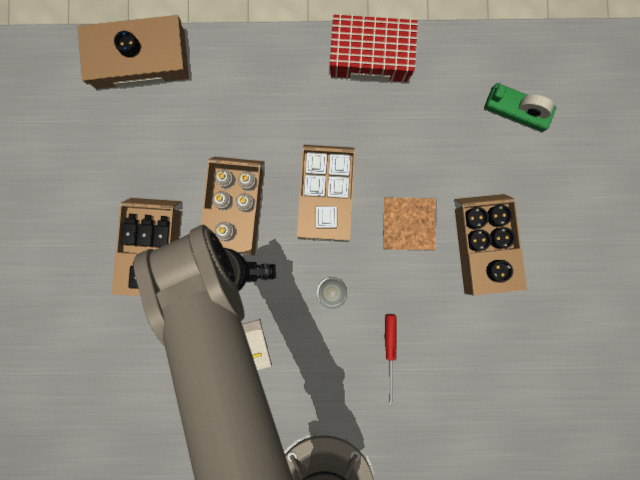

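View pics/s7.png

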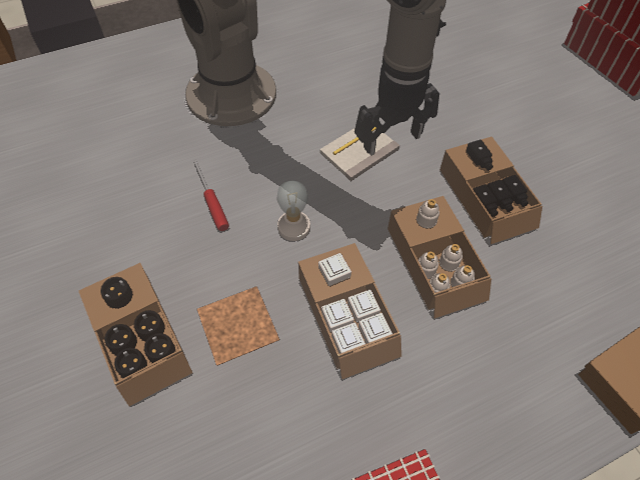

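All four samples stand upright on their own cartons, and the lamp hasn't moved. I'll check the holder's centring numerically.

```bash
python3 - <<'E'
from h import *
from workcell import *
import cv2
for cam,(x0,y0,x1,y1) in dict(top=(212,218,240,245),scene=(412,190,445,232)).items():
    c=capture(cam);f=c["frame"].astype(int)
    m=np.zeros((480,640),bool);m[y0:y1,x0:x1]=((f[:,:,0]-f[:,:,2])>90)[y0:y1,x0:x1]&(f[:,:,0]>190)[y0:y1,x0:x1]
    ys,xs=np.nonzero(m);print(cam,len(xs),xs.mean(),ys.mean(),world(c,(np.median(xs),np.median(ys)),.123).round(4),proj(c,[(.569,.204,.123)]).round(1))
c=capture("top")
f=cv2.resize(c["frame"][205:260,195:270,::-1],None,fx=8,fy=8,interpolation=cv2.INTER_CUBIC)
p=capture("scene");g=cv2.resize(p["frame"][140:250,385:530,::-1],None,fx=4,fy=4,interpolation=cv2.INTER_CUBIC)
o=np.zeros((440+0,600,3),np.uint8);cv2.imwrite("pics/z1.png",f);print(f.shape)
E
```

```text
top 26 220.65384615384616 229.76923076923077 [[0.5663 0.2029 0.123 ]] [[220.5 228.7]]
scene 1 433.0 204.0 [[0.5704 0.2035 0.123 ]] [[432.8 203.4]]
(440, 600, 3)
```

View pics/z1.png

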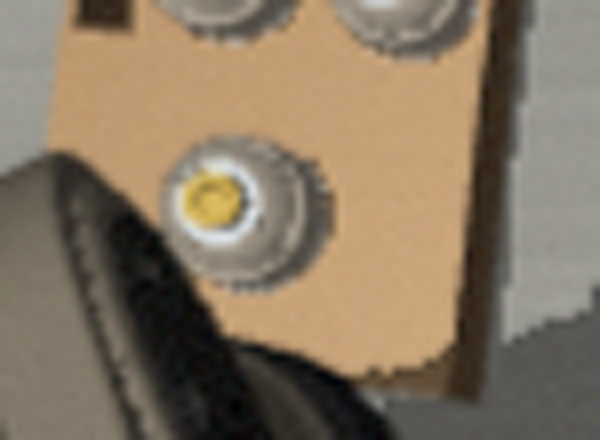

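The nipple measures about (0.567, 0.203), within 3 mm of the flap middle. The robot is clear of everything, so I'm handing in.

```bash
python3 -c "
from workcell import *
print(hand_in())"
```

```text
the job is handed in; nothing more can be done
None
```

All four samples now stand upright in the middle of the flaps of their own cartons, set down gently, with the test lamp untouched; the job is handed in after about 42 s of robot time.

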